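# Sweep the cupboard floor bits into the open-fronted tray

### The job

Clear the cupboard floor: with your fingers, sweep the steel scrubber ring and the sink stopper along the floor and in through the open front of the low steel tray, so that both end up lying flat and wholly inside it. Only push them, gently: do not pinch, lift or tip them over. Leave the wooden peg, the spray bottle and the pink bin as they are.

Things in the scene. Friction and masses are not known exactly. Their poses are not given: they have to be found in the camera images.
- ring: steel pan scrubber ring lying flat on the cupboard floor (z = 0), loose, about 80 g: outer diameter 68 mm, hole 44 mm, height 22 mm. Origin at the centre of its underside, z up.
- stopper: hard green silicone sink stopper standing on the floor, loose, about 45 g: round, slightly tapered, 40 mm diameter at the foot, 48 mm from 16 to 22 mm height, with a small knob on top (18 mm diameter, top at 36 mm). Origin at the centre of its underside, z up.
- tray: low steel tray fixed to the floor, 170 mm deep (its x), 210 wide (its y). Origin: centre of underside. Its whole -x side is the open front, facing the world's -y within 0.3 rad; other sides have walls 30 mm high, 4 thick (outer faces y = +-105, x = +85 mm). Bottom 4 mm thick, sloping down to the floor over x = -60 to -85 mm at the front, so things slide in without a step.
- peg: wooden peg standing loose on end, 28 mm diameter, 55 mm high. Bystander. Origin at the centre of its underside.
- bottle: glass spray bottle, standing loose, 74 mm diameter, about 192 mm high, nozzle towards its -x (reaches 54 mm from its axis). Bystander. Origin at the centre of its underside.
- bin: pink plastic flip-top bin, closed, loose, 156 by 176 mm, 193 mm high. Bystander. Origin at the centre of its underside.

How it is judged (in metres and radians):
At the end, for the whole second after the job is handed in: Ring and stopper both lie flat (within 0.2 rad) and still on the tray's bottom, inside its walls, no part sticking out of the open front by more than about 5 mm (x of ring in the frame of tray between -0.055 and 0.06 m and y of ring in the frame of tray between -0.078 and 0.078 m and z of each of ring, stopper in the frame of tray below 0.008 m and angle between each of ring, stopper's own z axis and vertical below 0.2 rad and linear speed of each of ring, stopper below 0.02 m/s and x of stopper in the frame of tray between -0.066 and 0.07 m and y of stopper in the frame of tray between -0.088 and 0.088 m); the robot touches nothing.
It fails at once if the ring or stopper is lifted (underside more than 15 mm above the cupboard floor) (height (world z) of any of ring, stopper above 0.015 m).
It fails at once if the ring or stopper is pinched or rammed (fingers press on it with more than 15 N) (contact force between the fingers and ring above 15 N or contact force between the fingers and stopper above 15 N).
It fails at once if the ring or stopper is tipped over (angle between any of ring, stopper's own z axis and vertical above 0.8 rad).
It fails at once if the peg, bottle or bin is shifted more than 15 mm or tipped (distance of any of peg, bottle, bin from where it was at the start of the episode above 0.015 m or angle between any of peg, bottle, bin's own z axis and vertical above 0.2 rad).
It also fails if it takes over 72 s, if anything falls off the work surface, if the arm or the gripper's body presses on something with over 40 N, if the wrist force passes 120 N, or if a joint passes its speed limit or range.

### The arm

A 6-joint arm with a two-finger parallel gripper is mounted at the origin on the work surface. World frame = base frame: x ahead of the robot, y to its left, z up, the work surface at z = 0. Lengths are in mm, angles in rad, forces in N, time in s.
With the tool pointing down it reaches from about 300 to 775 mm from the base axis. Payload 14.6 kg.
Tool frame: the origin (TCP) lies on the centre line of the jaws, within the pads' length; the fingertips stand 19 mm ahead of it and the grasp point (between the pads) is the TCP (bot.tip_reach is the distance from the TCP to the fingertips, in mm); y points along the fingers, x is the direction in which the jaws open and shut, and the axes are right-handed (so a half turn about y gives the same grasp; the last joint's range is limited). The gripper opens to 85 mm and grips with 20 to 120 N. Pads are 22 mm wide; open, the fingers measure 114 mm over their backs; the gripper's body (76 mm by 85 mm) begins 54 mm behind the grasp point. The pads swing forward as they close: fully open they stand 13 mm farther back than shut.
Start: joints at [-1.174, 0.3, 1.521, -0, 1.321, -0.067], TCP at [246.034, -491.891, 250.281] pointing down, gripper open.
Joint ranges: [-3.03, 3.03], [-0.79, 2.21], [0.23, 2.52], [-1.04, 4.18], [0, 3.07], [-2.55, 2.55]. Speed limits (rad/s): [2.22, 2.22, 2.57, 3.14, 3.14, 3.14].

### API

Orientations are given as a unit quaternion [w, x, y, z].
In Python, from rig import bot gives the robot as it stands. Calls block until the motion is done:
- bot.move_to(position, orientation): joint-space move of the TCP to a pose.
- bot.servo_line(position, attitude=None, speed=150, until_force=None): straight line of the TCP; attitude=None keeps the orientation; speed is the mean speed in mm/s. With until_force (N) it stops when the force on the tool has changed by that much, and returns True; else False.
- bot.move_joints(angles): joint-space move.
- bot.move_gripper(opening, grip_force=None): finger opening in mm; grip_force is the grip in N (None keeps the last); returns when the fingers have stopped.
- bot.dwell(seconds).
- bot.ik(position, orientation): joint angles nearest the present ones, or None.
- bot.read_state(): the state.
- bot.read_camera(name): name is "scene" or "top" or "wrist"; returns a dict with "image" (400x640x3 uint8, blue, green, red), "depth" (400x640 float32, mm along the optical axis (not along the pixel's ray), 0 where there is no reading), "fovy" (degrees; the focal length in pixels is half the picture's height over the tangent of half this angle, whatever the lens; pixels are square), "cx", "cy" (the principal point, pixels), "eye" and "attitude" of the camera in the world; the wrist camera has in their place "mount" (4x4, takes a point from camera to tool coordinates, whose origin is the TCP and whose axes are the tool frame's). Camera axes: x right, y down, z forward; pixel columns grow to the right and rows downward; lengths in mm; the calibration is good to about 2 mm. A picture is of the moment at which its call begins: read the wrist's pose just before it.
A pose or a line that the arm cannot do raises bot.MotionError and nothing moves.
- bot.finish_job(): hands the job in, once; it reports no verdict.
The state is a dict: "clock": time; "joint_positions": joint angles; "qvel": joint speeds; "effort": joint torques, N m; "ee_pos": TCP position; "tool_rot": TCP orientation; "ft_force": force on the tool from outside, world axes, zero at the start; "moment": the same for the moment, N m; "grip_width": finger opening in mm.
Only numpy, scipy, OpenCV 4.12 (cv2) and the standard library are available. Lean on these libraries where they do the work, as an engineer would, in place of code of your own. Each camera call takes 0.05 s, during which the arm holds its last target. There are 200 camera calls.

## Working session

There is one attempt and no reset: what is moved stays moved. The work goes in short steps, each a Python script; the robot and the scene stay as the last script left them, time stands still between calls to the robot, and variables do not carry over. Pictures are saved under pics/ and viewed, about 8 in all and at most 12, crops included, and the job is handed in when it is done.

```bash
mkdir -p pics; ls; python3 - <<'E'
from rig import bot
import cv2,numpy as np
for n in ["scene","top"]:
    c=bot.read_camera(n); cv2.imwrite(f"pics/{n}0.png",c["image"]); np.save(f"{n}0.npy",c,allow_pickle=True)
    print(n,c["fovy"],c["cx"],c["cy"],c["eye"],c["attitude"])
s=bot.read_state();print(s["clock"],s["ee_pos"],s["tool_rot"],bot.tip_reach,s["grip_width"])
E
```

```text
pics
scene 42.597245242217994 318.82216002000035 198.23764544777464 [1368.47662822 -280.66416469  843.04647735] [-0.29863521  0.72367176  0.57502531 -0.23761754]
top 49.96313483103753 321.1018094646827 195.5044014506918 [ 557.49305187 -109.89288359  998.15396031] [-0.03308892  0.71271488 -0.70065088  0.00556453]
0.1 [ 245.94935336 -491.74257877  249.77774714] [ 0.60173466 -0.60131734  0.37200223 -0.37141244] 19.0 85.50929737055993
```

View pics/top0.png

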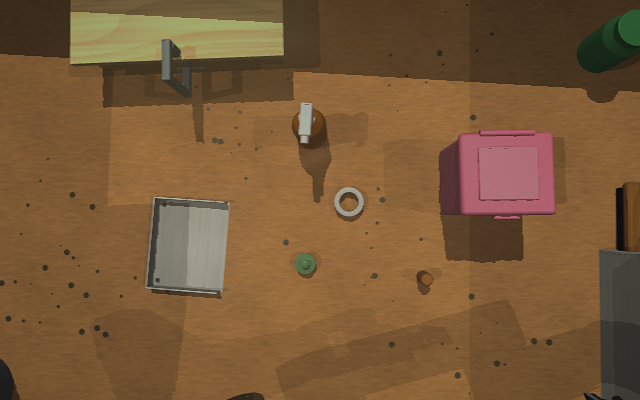

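View pics/scene0.png

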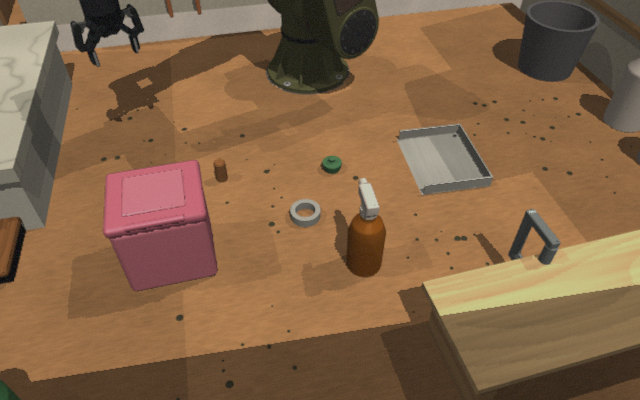

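Top view: the tray is at (188,246) with its open side to the right, ring (349,202), stopper (306,264), peg (425,279), bottle (309,125), bin (506,173). The scene view agrees. Next I'll measure them.

```bash
cat > h.py <<'E'
import numpy as np,cv2
from scipy.spatial.transform import Rotation as R
def rot(q): return R.from_quat(q,scalar_first=True).as_matrix()
def cast(c,uv,z,eye=None,A=None):
    """pixels -> world points on the plane at height z"""
    f=200/np.tan(np.radians(c["fovy"])/2); uv=np.atleast_2d(uv).astype(float)
    A=rot(c["attitude"]); e=np.array(c["eye"])
    d=np.c_[(uv[:,0]-c["cx"])/f,(uv[:,1]-c["cy"])/f,np.ones(len(uv))]@A.T
    return e+d*((z-e[2])/d[:,2])[:,None]
def cloud(c):
    f=200/np.tan(np.radians(c["fovy"])/2); v,u=np.mgrid[:400,:640]; D=c["depth"]
    P=np.dstack([(u-c["cx"])/f*D,(v-c["cy"])/f*D,D])@rot(c["attitude"]).T+np.array(c["eye"])
    P[D==0]=np.nan
    return P
def blob(m,box):
    x0,y0,x1,y1=box; k=np.zeros_like(m); k[y0:y1,x0:x1]=m[y0:y1,x0:x1]
    cs,_=cv2.findContours(k,cv2.RETR_EXTERNAL,cv2.CHAIN_APPROX_NONE)
    return max(cs,key=cv2.contourArea)[:,0]
def circ(P):
    """centre and diameter from convex hull min circle"""
    (x,y),r=cv2.minEnclosingCircle(P[:,:2].astype(np.float32)); return np.round([x,y,2*r],1)
E
python3 - <<'E'
from h import *
for n in ["top","scene"]:
    c=np.load(n+"0.npy",allow_pickle=True).item(); I=c["image"]; hsv=cv2.cvtColor(I,cv2.COLOR_BGR2HSV); P=cloud(c)
    grey=((hsv[...,1]<70)&(hsv[...,2]>70)).astype(np.uint8)
    green=((hsv[...,0]>45)&(hsv[...,0]<95)&(hsv[...,1]>60)).astype(np.uint8)
    if n=="top": br,bs,bt,bp=(325,180,372,226),(288,245,325,282),(135,185,240,305),(410,265,440,298)
    else: br,bs,bt,bp=(285,195,325,232),(315,150,350,180),(390,118,500,196),(208,150,232,186)
    k=blob(grey,br);print(n,"ring z22",circ(cast(c,k,22)), "ctr(ellipse)",cast(c,cv2.fitEllipse(k)[0],18).round(1))
    k=blob(green,bs);print("stopper z20",circ(cast(c,k,20)),cast(c,cv2.fitEllipse(k)[0],20).round(1))
    k=blob(grey,bt);r=cv2.minAreaRect(k);print("tray px",r); 
    ap=cv2.approxPolyDP(cv2.convexHull(k),5,True)[:,0];print(ap.tolist(),cast(c,ap,30).round(0).tolist(),cast(c,ap,0).round(0).tolist())
    for nm,b,zl in [("ring",br,(14,30)),("stop",bs,(14,50)),("peg",bp,(45,65)),("tray",bt,(22,38)),("bot",(280,90,340,150) if n=="top" else (340,175,390,280),(60,100)),("bin",(430,120,565,225) if n=="top" else (95,150,220,290),(170,210))]:
        q=P[b[1]:b[3],b[0]:b[2]].reshape(-1,3); q=q[(q[:,2]>zl[0])&(q[:,2]<zl[1])]
        if len(q)>3: print(nm,len(q),q.min(0).round(0),q.max(0).round(0),"minrect",cv2.minAreaRect(q[:,:2].astype(np.float32)))
    q=P[300:340,100:400].reshape(-1,3); print("floor z",np.nanmedian(q[:,2]))
E
```

```text
top ring z22 [ 597.9 -133.8   67.8] ctr(ellipse) [[ 598. -134.   18.]]
stopper z20 [456.5 -37.5  46.2] [[456.2 -37.5  20. ]]
tray px ((187.08999633789062, 244.77268981933594), (77.19220733642578, 93.09848022460938), 4.666858196258545)
[[153, 197], [229, 202], [222, 291], [145, 287]] [[601.0, 314.0, 30.0], [592.0, 138.0, 30.0], [391.0, 148.0, 30.0], [396.0, 324.0, 30.0]] [[602.0, 327.0, 0.0], [593.0, 146.0, 0.0], [386.0, 156.0, 0.0], [391.0, 338.0, 0.0]]
ring 409 [ 565. -167.   14.] [ 631. -103.   29.] minrect ((598.134521484375, -135.1279296875), (66.1043472290039, 63.80295181274414), 0.8886823058128357)
stop 348 [435. -61.  17.] [480. -15.  39.] minrect ((457.1300354003906, -37.61918640136719), (45.212459564208984, 45.75648880004883), 0.5149233341217041)
peg 133 [ 418. -319.   46.] [ 444. -291.   59.] minrect ((431.6197509765625, -304.1780090332031), (25.780704498291016, 26.18460464477539), 48.35093307495117)
tray 579 [385. 149.  22.] [601. 324.  35.] minrect ((493.436279296875, 237.37921142578125), (165.93324279785156, 210.643310546875), 86.91220092773438)
bot 85 [719. -82.  60.] [
[... 1132 characters left out ...]
28186798095703, 45.91439437866211), 8.920096397399902)
peg 87 [ 420. -319.   45.] [ 447. -292.   56.] minrect ((433.38079833984375, -304.5990905761719), (24.038930892944336, 28.91130828857422), 47.55439758300781)
tray 544 [383. 148.  22.] [604. 324.  33.] minrect ((492.5926208496094, 236.66806030273438), (167.82861328125, 216.31356811523438), 87.4865493774414)
bot 496 [742. -83.  60.] [794. -10. 100.] minrect ((772.2127685546875, -50.746822357177734), (73.00790405273438, 41.9356575012207), 73.76192474365234)
bin 6230 [ 571. -515.  170.] [ 735. -336.  195.] minrect ((652.60107421875, -425.8904724121094), (162.04324340820312, 176.32569885253906), 1.6024774312973022)
floor z -1.2917610939142037
```

Measured sizes match the known ones: ring 67.8 mm across, stopper 46 mm, tray 166×211 mm. I'll set the jaws as a two-finger fork and find the fingertip height by touching the floor gently behind the ring.

```bash
cat >> h.py <<'E'
from rig import bot
xt=np.array([.045,.999]); yt=np.array([-.999,.045]); T0=np.array([493.,237.])
def tray(x,y): return T0+x*xt+y*yt
def totray(p): d=np.array(p)[:2]-T0; return d@xt,d@yt
def ori(d):
    """tool down, jaws across push direction d; of the two half turns take the one with joint 6 nearer zero"""
    d=np.r_[d,0]/np.linalg.norm(d); y=np.array([0,0,-1.]); best=None
    for s in (1,-1):
        z=s*d; x=np.cross(y,z); q=R.from_matrix(np.c_[x,y,z]).as_quat(scalar_first=True)
        j=bot.ik([500,0,150],q)
        if j is not None and (best is None or abs(j[5])<best[0]): best=(abs(j[5]),q)
    return best[1]
def unit(v): v=np.array(v,float); return v/np.linalg.norm(v)
E
python3 - <<'E'
from h import *
ring=np.array([598,-134.5]); d=unit([-58,194]); q=ori(d)
p=ring-d*(38.5+22)
bot.move_to([430,-150,230],q); bot.move_gripper(40)
print(bot.tip_reach,bot.read_state()["grip_width"])
bot.move_to([*p,100],q)
s=bot.read_state();c=bot.read_camera("wrist");cv2.imwrite("pics/w1.png",c["image"])
bot.servo_line([*p,45],speed=80)
hit=bot.servo_line([*p,14],speed=15,until_force=4)
s=bot.read_state();print(hit,s["ee_pos"],p,s["ft_force"],s["clock"])
c=bot.read_camera("top");cv2.imwrite("pics/t1.png",c["image"][100:320,120:520])
E
```

```text
19.0 39.51325751149212
True [ 615.34138479 -192.48598851   17.59044254] [ 615.32971577 -192.46491138] [-2.14554834  0.54945234  6.30217003] 5.4917
```

View pics/w1.png

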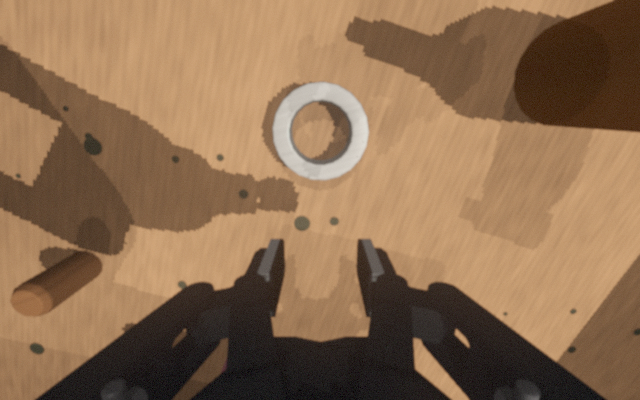

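View pics/t1.png

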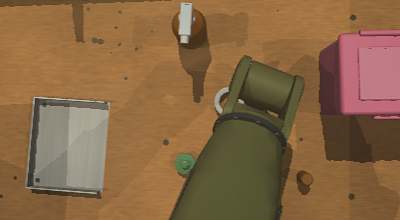

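Wrist view: the ring at (320,131) is centred between the fingers (about 270 and 372). The floor was touched with the TCP at z = 17.6 mm, so tip reach is confirmed. Now I'll push the ring in two legs.

```bash
cat > push.py <<'E'
from h import *
Z=27
def ln(p,speed,q=None,z=Z,f=12):
    h=bot.servo_line([*p,z],attitude=q,speed=speed,until_force=f); s=bot.read_state()
    print("stop" if h else "ok",s["ee_pos"].round(1),s["ft_force"].round(1),round(s["clock"],1)); return h
E
python3 - <<'E'
from push import *
off=38.5; ring=np.array([598,-134.5]); mid=tray(-185,-45); d=unit(mid-ring)
p=bot.read_state()["ee_pos"][:2]
ln(p,30)
if ln(mid-d*off,70): raise SystemExit
ln(mid-d*(off+20),80)
d2=xt; q2=ori(d2)
bot.move_to([*(mid-d2*(off+20)),Z],q2)
end=tray(0,-45)
if ln(end-d2*off,70): raise SystemExit
ln(end-d2*(off+30),100)
q=bot.read_state()["ee_pos"]; ln(q[:2],150,z=150)
c=bot.read_camera("wrist");cv2.imwrite("pics/w2.png",c["image"])
E
```

```text
ok [ 615.3 -192.5   27. ] [-0.1  0.4  0.1] 6.0
ok [543.  14.  27.] [ 0.7 -0.5 -0.3] 9.3
ok [550.   -5.3  26.9] [-0.5  0.7 -0.4] 9.7
ok [536.2 196.4  27. ] [-0.1  0.  -0.7] 13.2
ok [535.  166.2  27.1] [-0.2  1.1 -0.2] 13.6
ok [534.6 166.2 149.1] [ 0.3  0.8 -0.8] 14.6
```

View pics/w2.png

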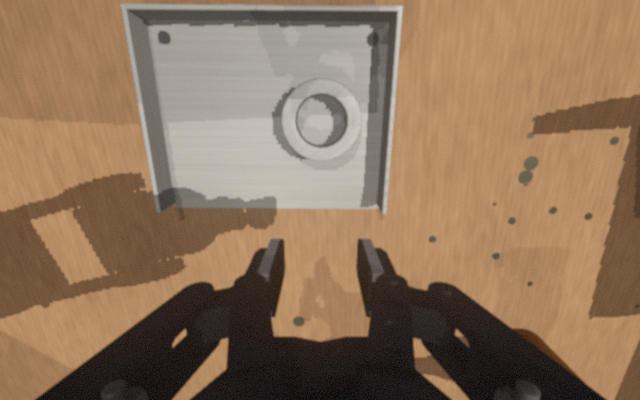

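The ring lies flat in the tray at (321,120), with its rim clear of the right wall. Next is the stopper.

```bash
python3 - <<'E'
from push import *
off=31; st=np.array([456.5,-38.]); end=tray(0,45); d=unit(end-st); q=ori(d); p=st-d*(off+22)
bot.move_gripper(26)
bot.move_to([*p,130],q)
ln(p,100,z=Z)
if ln(end-d*off,60): raise SystemExit
ln(end-d*(off+30),80)
e=bot.read_state()["ee_pos"]; ln(e[:2],150,z=150)
c=bot.read_camera("wrist");cv2.imwrite("pics/w3.png",c["image"])
bot.move_to([430,-100,250],q)
c=bot.read_camera("top");I=c["image"];cv2.imwrite("pics/t3.png",I); P=cloud(c)
hsv=cv2.cvtColor(I,cv2.COLOR_BGR2HSV)
k=blob(((hsv[...,0]>45)&(hsv[...,0]<95)&(hsv[...,1]>60)).astype(np.uint8),(130,180,330,310))
a=circ(cast(c,k,24)); print("stopper",a,totray(a))
# tray contents: depth above bottom, away from the walls
loc=np.dstack([(P[...,:2]-T0)@xt,(P[...,:2]-T0)@yt]); m=(abs(loc[...,0])<78)&(abs(loc[...,1])<95)
for n,mm in [("ring",loc[...,1]<5),("stopper",loc[...,1]>5)]:
    w=m&mm&(P[...,2]>15)&(P[...,2]<60); print(n,w.sum(),loc[w].min(0),loc[w].max(0),"zmax",np.percentile(P[w][:,2],[50,98]))
E
```

```text
ok [458.4 -91.   27.5] [ 0.  -0.8  0.6] 17.2
ok [449. 208.  27.] [0.2 0.5 1. ] 22.3
ok [450.1 177.7  27.1] [-0.3  0.   0.5] 22.8
ok [449.6 177.6 149.2] [-0.2  0.4  0.8] 23.8
stopper [448.5 239.   47.8] (np.float64(-0.0044999999999999485), np.float64(44.545500000000004))
ring 519 [-35.83499541 -93.30250819] [77.99924678  3.68836401] zmax [25.77416033 30.50956126]
stopper 383 [-25.52713932   5.57548775] [77.96765407 92.7658361 ] zmax [26.96029714 40.57567522]
```

View pics/t3.png

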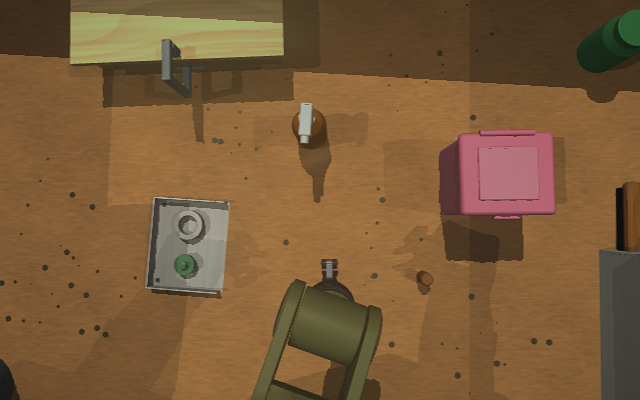

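The ring at (189,224) and the stopper at (185,265) are both flat in the middle of the tray. The peg, bottle and bin are at the same pixels as at the start, and the arm is clear.

```bash
python3 -c "
from rig import bot
bot.dwell(0.5); bot.finish_job(); print(bot.read_state()['clock'])"
```

```text
the job is handed in; nothing more can be done
the job is handed in; nothing more can be done
```

The ring and the stopper are both in the tray, and the job is handed in, at about 26 s on the robot clock (limit 72 s). I pushed them along the floor with the two fingers set as a fork: the ring in two straight legs, the stopper in one.

- **Stopper:** measured in the tray at x ≈ 0, y ≈ +45 mm, with its 48 mm diameter confirmed. Its top is at about 40 mm, as it should be when standing on the 4 mm bottom.
- **Ring:** its front edge is at x ≈ −36 mm, so its centre is near x ≈ −2 mm. I did not get a clean measurement of its y, because the depth mask also picked up the tray walls. Judging by eye and by where the push ended, it is at about y ≈ −45 mm, lying flat and clear of the walls.
- **Peg, bottle and bin:** they look unmoved in the last top view, compared by eye with the first.
- **Forces:** none of the pushes hit the 12 N stop, and every wrist reading taken at the end of a push was about 1 N or less. The largest reading was about 6 N, from touching the floor once to find the fingertip height.

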